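Torch held on the light switch

ROBOT

A 6-joint arm with a two-finger parallel gripper is mounted at the origin on the work surface. World frame = base frame: x ahead of the robot, y to its left, z up, the work surface at z = 0. Lengths are in mm, angles in rad, forces in N, time in s.
With the tool pointing down it reaches from about 350 to 975 mm from the base axis. Payload 7.1 kg.
Tool frame: the origin (TCP) lies between the finger pads; the fingertips stand 19 mm ahead of it and the grasp point (between the pads) is the TCP; z points along the fingers, y is the line along which they close (so a half turn about z gives the same grasp; the last joint's range is limited). The gripper opens to 88 mm and grips with 3 to 60 N. Pads are 20 mm wide; open, the fingers measure 115 mm over their backs; the gripper's body (75 mm by 178 mm) begins 61 mm behind the grasp point.
Start: joints at [-1.253, 0.423, 1.63, -0, 1.089, -0.019], TCP at [206.56, -589.863, 241.675] pointing down, gripper open.
Joint ranges: [-3, 3], [-0.9, 2.11], [0.09, 2.58], [-1.31, 4.45], [0.11, 2.69], [-2.54, 2.54]. Speed limits (rad/s): [2.39, 2.39, 3.01, 3.14, 3.14, 3.14].

INTERFACE

Orientations are given as a rotation vector (axis times angle).
In Python, from workcell import ctrl gives the robot as it stands.
- The arm moves only by the tool arm_command, never from a script. Its argument "series" is a list of rows, each an object with "linear": the shift along the tool's x, y, z in m, a list of three; "turn": the turn about the tool's z in rad. A call has 1 to 10 rows; each row shifts and turns the commanded pose from where the row before left it, along the tool's axes as they then stand; what a row does not reach is not made up. A row lasts 1/10 s, in which the tool goes at most 50 mm and 8.59 degrees, less where a joint would pass 70% of its speed; a pose out of reach is approached as far as the arm can. A call with a gripper value outside its range is refused whole. "jaw" is the opening, from -1 (shut) to 1 (fully open), set as the call begins (left out, the last holds). The fingers move at their own pace and stop on an object; the grip force is fixed at half the most. Time passes only in rows, so rows that do not move let the fingers close. It gives the time, the measured TCP pose, the force, the opening and the grip force at its end, in the units of the state.
- ctrl.get_obs(): the state, without advancing time (a new reading comes with each control period).
- ctrl.get_image(name): name is "scene" or "top"; returns a dict with "frame" (480x640x3 uint8, blue, green, red), "fx", "fy", "cx", "cy" (pixels), "rvec" (rotation vector, rad) and "tvec" (3), from world to camera coordinates, as OpenCV has them. Camera axes: x right, y down, z forward; pixel columns grow to the right and rows downward; lengths in mm; the calibration is good to about 2 mm. A picture is of the moment at which its call begins. There is no depth.
- ctrl.close_job(): hands the job in; it is judged then, once.
The state is a dict: "t": time; "qpos": joint angles; "qvel": joint speeds; "joint_torque": joint torques, N m; "ee_pos": TCP position; "orientation": TCP orientation; "ft_force": force on the tool from outside, world axes, zero at the start; "moment": the same for the moment, N m; "width": finger opening in mm; "grasp_force": force on a finger pad.
Only numpy, scipy, OpenCV 4.12 (cv2) and the standard library are available. Lean on these libraries where they do the work, as an engineer would, in place of code of your own. Each camera call takes 0.05 s, during which the arm holds its last target. There are 200 camera calls.

TASK

The mains is off for a repair of the white toggle-switch base at the back of the counter, and the torch lies there with its button turned away. Leave the torch lying on the counter (do not pick it up): roll it until its push button is uppermost and point its lens at the switch base, then press the spring button fully home with the fingers and keep it there; the program finishes while the gripper still holds the button down, so that the light stays on the switch. Leave the pot, trivet, measuring cup and salt shaker where they are.

Things in the scene. Friction and masses are not known exactly. Their poses are not given: they have to be found in the camera images.
- torch_mid (a point): Straight two-cell torch, loose, 0.4 kg, 180 mm long. Point on its long axis, half-way along, 25 mm above the counter. x axis towards the lens, z axis out through the push button (up when the button is uppermost). At the start the lens points away from the robot within 0.45 rad; the button is turned 1 to 3.14 rad from uppermost, to either side, so may be underneath.
- torch_grip (a point): Point on the torch's axis, 15 mm from its middle towards the tail, in the bare aluminium tube, 37 mm diameter (from 70 mm behind the middle to 48 mm ahead), to push or grip. The torch rests and rolls on two black rubber ends, 50 mm diameter: tail cap 20 mm long, head 35 mm long. Pushed at the tube it rolls without slipping, 25 mm of travel per rad, and coasts on some cm if not stopped.
- torch_clip (a point): Middle of the flat steel belt clip, 13 mm wide and 67 mm long, lying against the tube exactly opposite the button and 24 mm nearer the tail than the torch's middle; it stands out 2.5 mm and does not hinder gripping. Seen when the button is underneath.
- button_top (a point): Centre of the flat top of the torch's black rubber push button, 18 mm diameter, 30 mm from the torch's middle towards the lens. Unpressed the top is 24 mm from the torch's axis: 5.5 mm proud of the tube, 1 mm lower than the rubber ends. z axis outward. The point moves with the button. The head's full width begins 25 mm ahead of the button's centre.
- torch_button (a joint): Travel of the momentary push button into the torch: 0 released, 0.0035 m fully home. It springs back when let go; it takes 2 N to start and 7 N fully home.
- switch_mid (a point): Middle of the front plate of the white plastic toggle-switch base, fixed at the back edge of the counter, 48 mm above the counter. The front plate is 86 mm wide, 84 mm high and faces the robot (-x) squarely; the short toggle stands 20 mm out of its middle.
- pot: Stainless pot, 180 mm diameter, 102 mm high, with two side loop handles (230 mm over the handles); origin at the centre of its underside. Stands on the trivet, left of the work.
- trivet: Hard silicone trivet under the pot, a disc 204 mm in diameter and 8 mm thick; origin at the centre of its underside.
- measuring_cup: Green plastic measuring cup, 84 mm rim, 97 mm high, loop handle; origin at the centre of its underside. Stands right of the work.
- salt_shaker: Glass salt shaker with a steel cap, 44 mm diameter, 81 mm high; origin at the centre of its underside. Stands right of the work.
Things that resemble listed ones, but are neither listed nor needed, are in the scene too. What is shaped like the part that bears torch_mid but purple or red is not meant.

How it is judged:
By the outcome, as a careful person would: the job done as asked, in the order asked, and still so for the second after the job is handed in, while the arm keeps its last pose, push and grip.
It also fails if it takes over 51 s, if anything falls off the work surface, if the arm or the gripper's body presses on something with over 40 N, if the wrist force passes 120 N, or if a joint passes its speed limit or range.

## Working session

There is one attempt and no reset: what is moved stays moved. The work goes in short steps, Python scripts to look and compute and a tool call to move; the robot and the scene stay as the last step left them, time stands still between calls to the robot, and variables do not carry over. Pictures are saved under pics/ and viewed, at most 10 in all, crops included, and the job is handed in when it is done.

Besides the shell and the picture viewer there is one more tool, called after "Call:" as name([rows], argument=value, ...), one row to a line, values as JSON. arm_command: Moves the arm, as the interface text tells. Its arguments: {"type":"object","properties":{"series":{"type":"array"},"jaw":{"type":"number"}},"required":["series"]}

```bash
mkdir -p pics; cat > h.py <<'E'
from workcell import ctrl
import numpy as np, cv2
def snap(name,fn=None,crop=None,scale=1):
    d=ctrl.get_image(name); f=d["frame"]
    np.save('pics/'+name+'.npy',f)
    if fn:
        g=f
        if crop: x0,y0,x1,y1=crop; g=f[y0:y1,x0:x1]
        if scale!=1: g=cv2.resize(g,None,fx=scale,fy=scale,interpolation=cv2.INTER_CUBIC)
        cv2.imwrite('pics/'+fn,g)
    return d
def cam(d):
    R=cv2.Rodrigues(np.array(d["rvec"],float))[0]; t=np.array(d["tvec"],float).ravel()
    return R,t
def ray(d,u,v):
    R,t=cam(d); c=-R.T@t
    r=R.T@np.array([(u-d["cx"])/d["fx"],(v-d["cy"])/d["fy"],1]); return c,r/np.linalg.norm(r)
def onz(d,u,v,z):
    c,r=ray(d,u,v); return c+r*(z-c[2])/r[2]
def tri(d1,p1,d2,p2):
    A=np.zeros((3,3));b=np.zeros(3)
    for d,p in((d1,p1),(d2,p2)):
        c,r=ray(d,*p);M=np.eye(3)-np.outer(r,r);A+=M;b+=M@c
    return np.linalg.solve(A,b)
def proj(d,P):
    R,t=cam(d);q=R@np.array(P,float)+t;return np.array([d["cx"]+d["fx"]*q[0]/q[2],d["cy"]+d["fy"]*q[1]/q[2]])
E
python3 - <<'E'
from h import *
import pickle
a=snap("scene","s0.png");b=snap("top","t0.png")
for d in(a,b):
    R,t=cam(d);print(d["fx"],d["cx"],d["cy"],(-R.T@t).round(),R.round(2).tolist())
im=np.hstack([a["frame"],b["frame"]]);cv2.imwrite('pics/b0.png',cv2.resize(im,(800,300),interpolation=cv2.INTER_AREA))
o=ctrl.get_obs();print(o)
E
```

```text
467.9199221731827 321.3110157183087 232.97017179359457 [1129.  290.  784.] [[-0.44, 0.9, 0.01], [0.69, 0.34, -0.64], [-0.58, -0.27, -0.77]]
508.1769008889582 314.5405020759808 237.0550807816743 [ 430.   31. 1206.] [[0.01, -1.0, 0.01], [-0.99, -0.01, -0.13], [0.13, -0.01, -0.99]]
{'t': 0.1, 'qpos': array([-1.25298277e+00,  4.23763546e-01,  1.63056186e+00, -8.21144741e-06,
        1.08859990e+00, -1.89714050e-02]), 'qvel': array([-0.00091848, -0.00398042, -0.00158482,  0.00108421, -0.00042342,
        0.00119161]), 'joint_torque': array([-5.79782791e-04, -5.45618320e+01, -2.74324572e+01,  6.45173807e-02,
        1.88827881e-02, -5.06715719e-05]), 'ee_pos': array([ 206.43250059, -589.44751553,  241.000277  ]), 'orientation': array([-3.09585714e+00, -5.26309189e-01,  3.22787188e-04]), 'ft_force': array([-0.37300573,  0.00366489, -0.55170838]), 'moment': array([ 0.00832005, -0.0443183 , -0.00389041]), 'grasp_force': 0.0, 'width': 88.11588193233052}
```

View pics/s0.png

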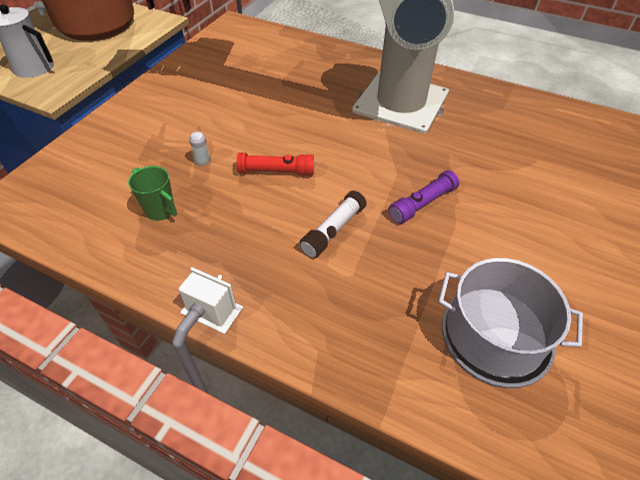

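View pics/t0.png

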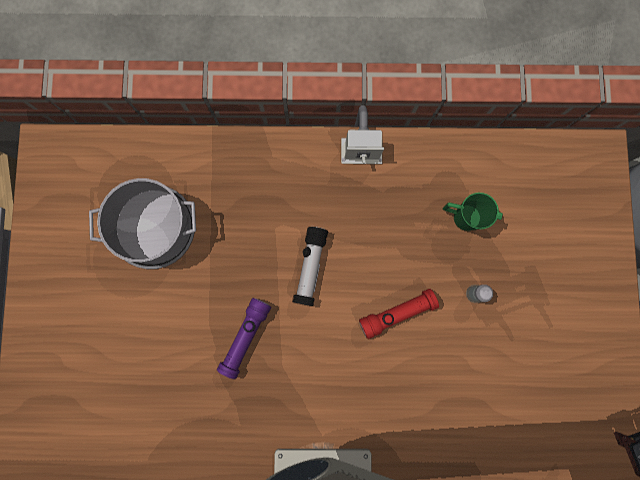

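Three torches could be taken for it: aluminium with black ends (scene 333,225; top 311,266), purple (scene 425,197; top 243,338) and red (scene 276,164; top 400,314). The description picks the aluminium one. Its button shows on the +y side (top 306,252). The switch base is at top (363,150). I'll check this in a close crop.

```bash
python3 - <<'E'
from h import *
a=np.load('pics/scene.npy');b=np.load('pics/top.npy')
A=cv2.resize(a[180:270,285:385],None,fx=4,fy=4,interpolation=cv2.INTER_CUBIC)
B=cv2.resize(b[220:310,270:370],None,fx=4,fy=4,interpolation=cv2.INTER_CUBIC)
C=cv2.resize(b[110:180,320:420],None,fx=4,fy=3.2,interpolation=cv2.INTER_CUBIC)[:224]
D=cv2.resize(a[260:340,160:260],None,fx=4,fy=2.8,interpolation=cv2.INTER_CUBIC)[:224]
cv2.imwrite('pics/c0.png',np.vstack([np.hstack([A,B]),np.hstack([D,C])]))
E
```

```text
(no output)
```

View pics/c0.png

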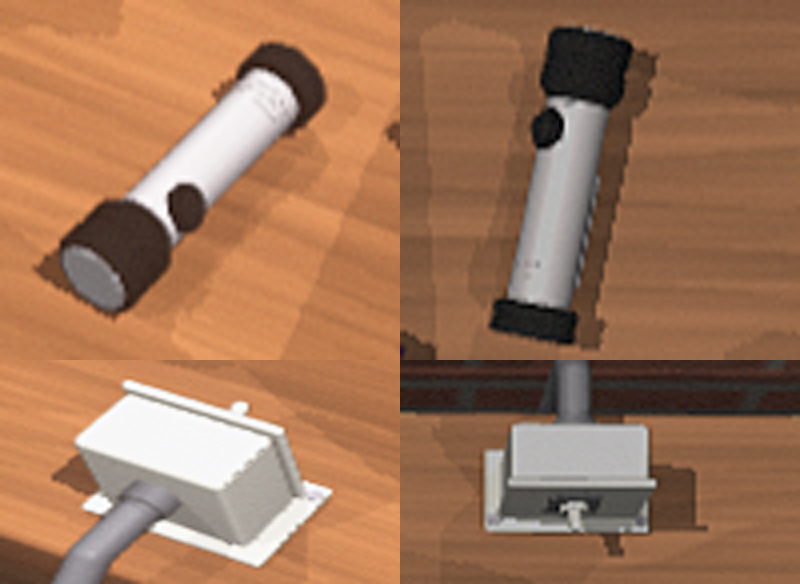

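```bash
python3 - <<'E'
from h import *
a=ctrl.get_image("scene");b=ctrl.get_image("top")
print("btn",tri(a,(331.7,232),b,(306.7,252.2)).round(1))
# plate top corners: scene left = -y side
print("plL",tri(a,(192,268.2),b,(383.7,149)).round(1),"plR",tri(a,(230.7,285.7),b,(347.5,148.1)).round(1))
f=b["frame"]; hsv=cv2.cvtColor(f,cv2.COLOR_BGR2HSV)
def sil(d,box,z):
    x0,y0,x1,y1=box;g=d["frame"][y0:y1,x0:x1].astype(int);sat=g.max(2)-g.min(2)
    m=((sat<40)).astype(np.uint8)
    m=cv2.morphologyEx(m,cv2.MORPH_OPEN,np.ones((3,3)))
    n,l,s,c=cv2.connectedComponentsWithStats(m);i=1+s[1:,4].argmax()
    r=cv2.minAreaRect(np.argwhere(l==i)[:,::-1].astype(np.float32)+[[x0,y0]]) if 0 else cv2.minAreaRect((np.argwhere(l==i)[:,::-1]+[x0,y0]).astype(np.float32))
    print(r,s[i,4]);return r
for d,box in((b,(285,222,335,312)),(a,(290,185,375,262))):
    sil(d,box,25)
for n,p in(("head",(316.8,237)),("tail",(303.2,300.5))): print(n,onz(b,*p,25).round(1))
print("lens",onz(a,309,249.5,25).round(1))
E
```

```text
btn [550.6  40.5  32.5]
plL [ 783.2 -132.9   85.7] plR [784.1 -49.8  85.7]
((310.0946044921875, 265.53369140625), (21.390233993530273, 78.27462005615234), 11.46953010559082) 1443
((332.75, 223.74998474121094), (23.33452033996582, 80.61016845703125), 45.0) 1499
head [587.1  18.1  25. ]
tail [439.   48.3  25. ]
lens [608.3  15.5  25. ]
```

Measurements:
- Torch middle at about (517, 32), yaw -0.20.
- Button 1.1 rad from uppermost, towards +y, so it needs to roll about 27 mm towards -y.
- Switch plate middle at about (784, -91). Its top measured 86 mm against 90 mm by the description.

Next I'll go above the grip point.

Call:
arm_command([
  {"linear": [0.027, -0.0273, 0], "turn": 0},
  {"linear": [0.027, -0.0273, 0], "turn": 0},
  {"linear": [0.027, -0.0273, 0], "turn": 0},
  {"linear": [0.027, -0.0273, 0], "turn": 0},
  {"linear": [0.027, -0.0273, 0], "turn": 0},
  {"linear": [0.027, -0.0273, 0], "turn": 0},
  {"linear": [0.027, -0.0273, 0], "turn": 0},
  {"linear": [0.027, -0.0273, 0], "turn": 0},
  {"linear": [0.027, -0.0273, 0], "turn": 0},
  {"linear": [0.027, -0.0273, 0], "turn": 0},
])

```text
t: 1.2
ee_pos: [371.5, -241.5, 241.8]
orientation: [3.097, 0.526, 0.0]
ft_force: [0.9, -0.6, 0.3]
width: 87.7
grasp_force: 0.0
```

Call:
arm_command([
  {"linear": [0.027, -0.0273, 0], "turn": 0},
  {"linear": [0.027, -0.0273, 0], "turn": 0},
  {"linear": [0.027, -0.0273, 0], "turn": 0},
  {"linear": [0.027, -0.0273, 0], "turn": 0},
  {"linear": [0.027, -0.0273, 0], "turn": 0},
  {"linear": [0.027, -0.0273, 0], "turn": 0},
  {"linear": [0.027, -0.0273, 0], "turn": 0},
  {"linear": [0.027, -0.0273, 0], "turn": 0},
])

```text
t: 2.0
ee_pos: [503.3, 36.1, 241.7]
orientation: [3.097, 0.527, 0.0]
ft_force: [0.1, -0.4, -0.1]
width: 87.7
grasp_force: 0.0
```

Call:
arm_command([
  {"linear": [0, 0, 0.03], "turn": 0.134},
  {"linear": [0, 0, 0.03], "turn": 0.134},
  {"linear": [0, 0, 0.03], "turn": 0.134},
  {"linear": [0, 0, 0.03], "turn": 0.134},
  {"linear": [0, 0, 0], "turn": 0},
  {"linear": [0, 0, 0], "turn": 0},
])

```text
t: 2.6
ee_pos: [502.7, 34.5, 121.8]
orientation: [3.126, -0.307, -0.002]
ft_force: [0.4, -0.3, 0.3]
width: 87.7
grasp_force: 0.0
```

Call:
arm_command([
  {"linear": [0, 0, 0.03], "turn": 0},
  {"linear": [0, 0, 0.025], "turn": 0},
  {"linear": [0, 0, 0.02], "turn": 0},
  {"linear": [0, 0, 0.015], "turn": 0},
  {"linear": [0, 0, 0.005], "turn": 0},
  {"linear": [0, 0, 0], "turn": 0},
])

```text
t: 3.2
ee_pos: [503.7, 34.5, 27.5]
orientation: [-3.126, 0.31, -0.002]
ft_force: [0.1, -0.0, 0.0]
width: 87.5
grasp_force: 0.0
```

Call:
arm_command([
  {"linear": [0, 0, 0], "turn": 0},
  {"linear": [0, 0, 0], "turn": 0},
  {"linear": [0, 0, 0], "turn": 0},
  {"linear": [0, 0, 0], "turn": 0},
  {"linear": [0, 0, 0], "turn": 0},
  {"linear": [0, 0, 0], "turn": 0},
], jaw=-0.03)

```text
t: 3.8
ee_pos: [502.9, 34.6, 26.7]
orientation: [-3.126, 0.312, -0.0]
ft_force: [-0.6, 0.2, -0.0]
width: 44.0
grasp_force: 0.0
```

```bash
cat > pair.py <<'E'
from h import *
import sys
a=snap("scene");b=snap("top")
u,v=[int(x) for x in sys.argv[2:4]];u2,v2=[int(x) for x in sys.argv[4:6]]
A=cv2.resize(a["frame"][v-50:v+50,u-50:u+50],(400,400),interpolation=cv2.INTER_CUBIC)
B=cv2.resize(b["frame"][v2-50:v2+50,u2-50:u2+50],(400,400),interpolation=cv2.INTER_CUBIC)
cv2.imwrite('pics/'+sys.argv[1],np.hstack([A,B]))
o=ctrl.get_obs();print(o["t"],o["ee_pos"],o["width"],o["ft_force"])
E
python3 pair.py p1.png 333 223 311 265
```

```text
3.9 [502.82864494  34.52544733  26.6430569 ] 43.08221367367114 [ 0.87259515 -0.06159126 -0.04896357]
```

View pics/p1.png

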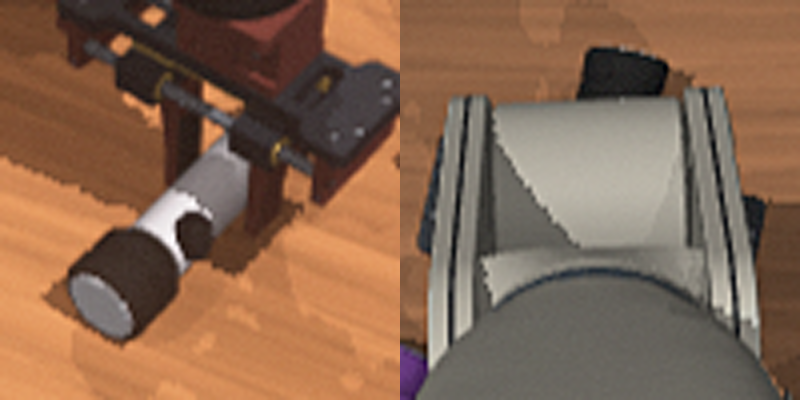

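Call:
arm_command([
  {"linear": [0, 0, 0], "turn": 0},
  {"linear": [0, 0, 0], "turn": 0},
  {"linear": [0, 0.002, 0], "turn": 0},
  {"linear": [0, 0.003, 0], "turn": 0},
  {"linear": [0, 0.003, 0], "turn": 0},
  {"linear": [0, 0.003, 0], "turn": 0},
  {"linear": [0, 0.003, 0], "turn": 0},
  {"linear": [0, 0.003, 0], "turn": 0},
  {"linear": [0, 0.003, 0], "turn": 0},
  {"linear": [0, 0.002, 0], "turn": 0},
], jaw=-0.11)

```text
t: 4.9
ee_pos: [498.4, 12.6, 26.7]
orientation: [3.126, -0.313, -0.0]
ft_force: [0.8, -0.5, -0.6]
width: 39.2
grasp_force: 0.0
```

Call:
arm_command([
  {"linear": [0, 0.002, 0], "turn": 0},
  {"linear": [0, 0.001, 0], "turn": 0},
  {"linear": [0, 0.001, 0], "turn": 0},
  {"linear": [0, 0.001, 0], "turn": 0},
  {"linear": [0, 0, 0], "turn": 0},
  {"linear": [0, 0, 0], "turn": 0},
  {"linear": [0, 0, 0], "turn": 0},
])

```text
t: 5.6
ee_pos: [497.5, 8.1, 26.7]
orientation: [3.126, -0.312, 0.0]
ft_force: [0.8, -0.2, -0.4]
width: 39.1
grasp_force: 0.0
```

```bash
python3 pair.py p2.png 325 215 322 265
```

```text
5.7 [497.53800112   8.12456619  26.68388305] 39.22169618675125 [-0.34107414  0.18582764  0.40954057]
```

View pics/p2.png

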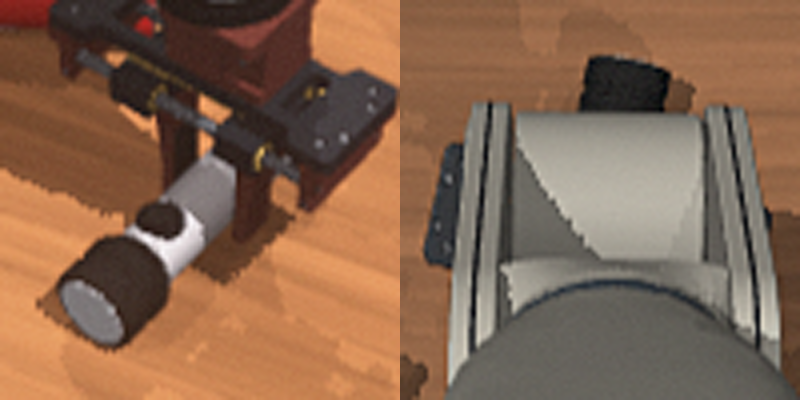

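```bash
cat > fit.py <<'E'
from h import *
from scipy.optimize import least_squares
a=ctrl.get_image("scene")
def btn(x,y,yaw,r):
    u=np.array([np.cos(yaw),np.sin(yaw),0]);n=np.array([-np.sin(yaw),np.cos(yaw),0]);m=np.array([x,y,25.])
    return m+30*u+24*(np.sin(r)*n+[0,0,np.cos(r)]), m+90*u
def fit(bp,lp,tcp,yaw):
    def f(p):
        s,e,r=p
        u=np.array([np.cos(yaw),np.sin(yaw)]);n=np.array([-u[1],u[0]]);m=tcp+s*u+e*n
        B,L=btn(*m,yaw,r)
        return np.r_[proj(a,B)-bp,proj(a,L)-lp,(e)/2]
    q=least_squares(f,[15,0,0]);s,e,r=q.x
    print("s,e,roll",q.x.round(2),"res",q.fun.round(2))
E
python3 - <<'E'
from fit import *
fit((331.7,232),(309,249.5),np.array([502.8,34.5]),-.2)
fit((315,220),(298.25,243),np.array([497.5,8.1]),-.2)
E
```

```text
s,e,roll [19.15  0.73  0.87] res [ 0.93 -0.58 -1.22  0.22  0.37]
s,e,roll [19.81  0.69  0.04] res [ 0.59 -0.95 -0.86  0.59  0.34]
```

Call:
arm_command([
  {"linear": [0, 0, 0], "turn": 0},
  {"linear": [0, 0, 0], "turn": 0},
  {"linear": [0, 0, 0], "turn": 0},
  {"linear": [0, 0, 0], "turn": 0.034},
  {"linear": [0, 0, 0], "turn": 0.04},
  {"linear": [0, 0, 0], "turn": 0.04},
  {"linear": [0, 0, 0], "turn": 0.02},
  {"linear": [0, 0, 0], "turn": 0},
  {"linear": [0, 0, 0], "turn": 0},
], jaw=-0.3)

```text
t: 6.65
ee_pos: [497.5, 8.1, 26.7]
orientation: [-3.098, 0.52, 0.0]
ft_force: [-0.3, 0.1, -0.3]
width: 36.2
grasp_force: 30.0
```

Call:
arm_command([
  {"linear": [0, 0, 0], "turn": 0},
  {"linear": [0, 0, 0], "turn": 0},
  {"linear": [0, 0, 0], "turn": 0},
  {"linear": [0, 0, 0], "turn": 0},
], jaw=0.0)

```text
t: 7.05
ee_pos: [497.5, 8.1, 26.7]
orientation: [-3.098, 0.521, -0.0]
ft_force: [0.2, 0.4, 0.1]
width: 43.9
grasp_force: 0.0
```

Call:
arm_command([
  {"linear": [0, 0, -0.01], "turn": 0},
  {"linear": [0, 0, -0.03], "turn": 0},
  {"linear": [0, 0, -0.04], "turn": 0},
  {"linear": [-0.02, 0, -0.04], "turn": 0},
  {"linear": [-0.03, 0, -0.04], "turn": 0},
  {"linear": [-0.03, 0, -0.04], "turn": 0},
  {"linear": [-0.03, 0, -0.02], "turn": 0},
  {"linear": [-0.02, 0, 0], "turn": 0},
], jaw=0.5)

```text
t: 7.85
ee_pos: [374.4, 51.1, 249.9]
orientation: [-3.096, 0.52, -0.009]
ft_force: [0.8, 0.2, -0.3]
width: 65.9
grasp_force: 0.0
```

```bash
python3 pair.py p3.png 325 215 322 255; python3 - <<'E'
from h import *
f=np.load('pics/top.npy');cv2.imwrite('pics/t3.png',f)
E
```

```text
7.95 [372.66481361  50.98216942 247.73501021] 66.01610383951774 [ 0.27467987 -0.75900436 -1.4060311 ]
```

View pics/p3.png

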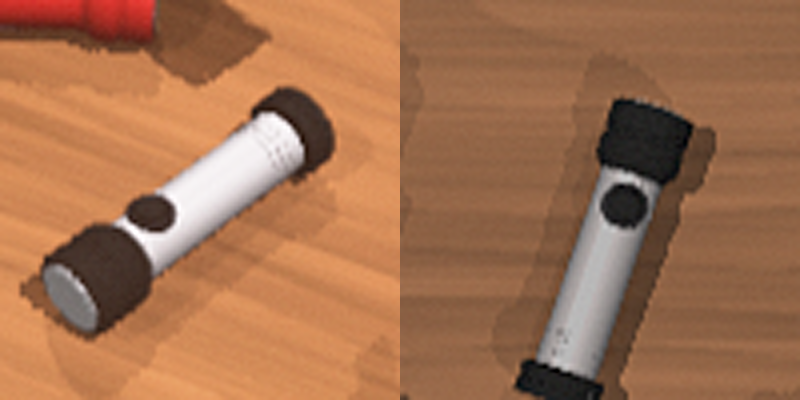

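```bash
cat > sil.py <<'E'
from h import *
from scipy.optimize import minimize
def circ(c,u,v,r): 
    t=np.linspace(0,2*np.pi,40);return c+r*(np.outer(np.cos(t),u)+np.outer(np.sin(t),v))
S=4
def render(d,p,box):
    x,y,yaw,r=p;u=np.array([np.cos(yaw),np.sin(yaw),0]);n=np.array([-u[1],u[0],0]);z=np.array([0,0,1.])
    m=np.array([x,y,25.]);b=np.sin(r)*n+np.cos(r)*z;R,t=cam(d);w=np.cross(u,b)
    im=np.zeros(((box[3]-box[1])*S,(box[2]-box[0])*S),np.float32)
    def cyl(P,val):
        q=P@R.T+t;px=np.c_[d["cx"]+d["fx"]*q[:,0]/q[:,2],d["cy"]+d["fy"]*q[:,1]/q[:,2]]
        px=(px-[box[0]-.5,box[1]-.5])*S
        cv2.fillConvexPoly(im,np.round(cv2.convexHull(px.astype(np.float32))*16).astype(np.int32),val,shift=4)
    seg=lambda s0,s1,r,val:cyl(np.r_[circ(m+s0*u,n,z,r),circ(m+s1*u,n,z,r)],val)
    seg(-70,48,18.5,1.)
    bc=m+30*u;cyl(np.r_[circ(bc+18*b,u,w,9),circ(bc+24*b,u,w,9)],.15)
    seg(-90,-70,25,.15);seg(55,90,25,.15)
    return cv2.resize(im,None,fx=1/S,fy=1/S,interpolation=cv2.INTER_AREA)
def obs(d,box):
    g=d["frame"][box[1]:box[3],box[0]:box[2]].astype(int);sat=g.max(2)-g.min(2);br=g.max(2)
    m=((sat<45)).astype(np.uint8)
    n,l,s,c=cv2.connectedComponentsWithStats(m);i=1+s[1:,4].argmax()
    return np.where(l==i,np.where(br>110,1.,.15),0.)
def run(views,p0):
    O=[obs(d,b) for d,b in views]
    sc=np.array([1,1,.01,.05])
    def f(q,vi=range(len(views))):
        return sum(np.abs(render(views[i][0],p0+q*sc,views[i][1])-O[i]).sum()+2*(np.abs((render(views[i][0],p0+q*sc,views[i][1])>0.05).astype(float)-(O[i]>0)).sum()) for i in vi)
    for vi in ([0,1],[0],[1]):
        k=min((minimize(f,s,args=(vi,),method="Nelder-Mead",options=dict(initial_simplex=np.r_[[s],s+4*np.eye(4)],xatol=.02,fatol=.05,maxiter=600)) for s in (np.zeros(4),np.array([2.,-2,3,-3]))),key=lambda k:k.fun)
        p=p0+k.x*sc;print(vi,p.round(3),round(k.fun,1),round(f(0*k.x,vi),1))
        if len(vi)==2: best=p
    return best
E
python3 - <<'E'
from sil import *
a=ctrl.get_image("scene");b=ctrl.get_image("top")
V=[(a,(275,180,365,255)),(b,(290,220,360,310))]
p=run(V,np.array([513.,3,-.335,0.]))
import numpy as np
print("want yaw",np.arctan2(-91.5-p[1],784-p[0]), "miss at plate",p[1]+(784-p[0])*np.tan(p[2])+91.5)
g=[]
for d,bx in V:
    o=obs(d,bx);r=render(d,p,bx);g.append(cv2.resize(np.vstack([o,r]),(400,600),interpolation=0)*255)
cv2.imwrite('pics/f.png',np.hstack(g))
E
```

```text
[0, 1] [ 5.13107e+02  2.64500e+00 -3.31000e-01 -5.00000e-03] 1364.7 1405.5
[0] [ 5.12959e+02 -2.61000e-01 -3.23000e-01  5.10000e-02] 589.6 816.7
[1] [ 5.12585e+02  4.18100e+00 -3.20000e-01  1.30000e-02] 488.2 588.9
want yaw -0.33447769573026126 miss at plate 0.9791728487107179[ WARN:0@14.731] global loadsave.cpp:1063 imwrite_ Unsupported depth image for selected encoder is fallbacked to CV_8U.
```

View pics/f.png

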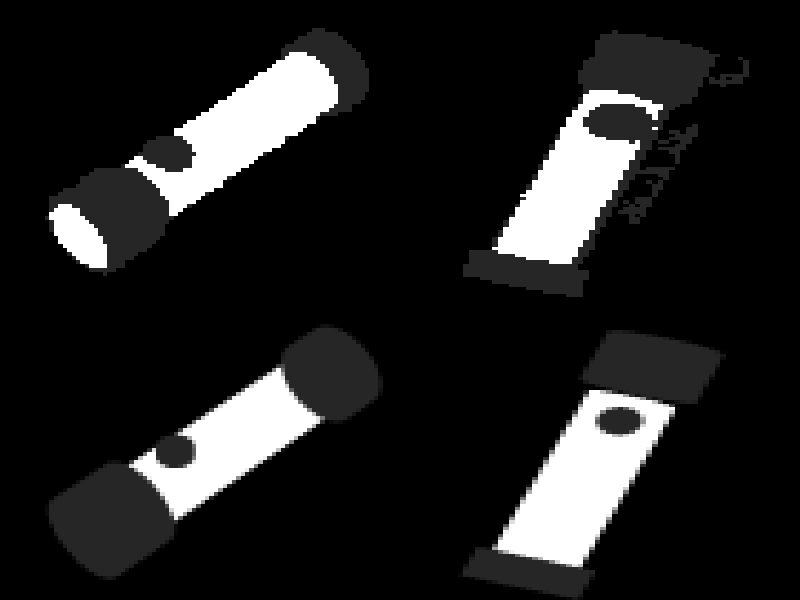

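The fit is close, but the model needs three changes: drawing order, a white lens and a tighter shadow threshold. I'll refine it.

```bash
python3 - <<'E'
s=open('sil.py').read()
s=s.replace("seg(-70,48,18.5,1.)\n","seg(-90,-70,25,.15) if d['cx']>318 else 0;seg(45,58,20,.15);seg(-70,48,18.5,1.)\n")
s=s.replace("seg(-90,-70,25,.15);seg(55,90,25,.15)","0 if d['cx']>318 else seg(-90,-70,25,.15);seg(55,90,25,.15)\n    if d['cx']>318: cyl(circ(m+90*u,n,z,21),1.)")
s=s.replace("m=((sat<45))","m=((sat<(45 if d['cx']>318 else 25)))")
open('sil.py','w').write(s)
E
python3 - <<'E'
from sil import *
a=ctrl.get_image("scene");b=ctrl.get_image("top")
V=[(a,(275,180,365,255)),(b,(290,220,360,310))]
p=run(V,np.array([513.,3,-.335,0.]))
print("want yaw",np.arctan2(-91.5-p[1],784-p[0]), "miss at plate",p[1]+(784-p[0])*np.tan(p[2])+91.5)
B=p[:2]+30*np.array([np.cos(p[2]),np.sin(p[2])]);print(B,ctrl.get_obs()["ee_pos"],ctrl.get_obs()["t"])
# disc-based check: button centroid lateral in each view
for d,bx in V:
    o=obs(d,bx);m=(np.abs(o-.15)<.01).astype(np.uint8);n,l,s,c=cv2.connectedComponentsWithStats(m)
    print([(s[i,4],(c[i]+bx[:2]).round(2)) for i in range(1,n) if s[i,4]>40])
print(proj(a,[*B,49]),proj(b,[*B,49]))
E
```

```text
[0, 1] [ 5.13938e+02  2.23500e+00 -3.21000e-01 -4.00000e-02] 990.6 1102.1
[0] [ 5.13057e+02 -1.26000e-01 -3.25000e-01  9.00000e-02] 382.1 665.3
[1] [ 5.1422e+02  4.4100e+00 -3.2800e-01  8.6000e-02] 385.1 436.8
want yaw -0.33407907100147766 miss at plate 3.9355698167712205
[542.40596147  -7.23053574] [375.54281591  50.41614139 246.70975058] 8.15
[(np.int32(185), array([349.9 , 195.92])), (np.int32(83), array([312.31, 217.84])), (np.int32(395), array([301.1 , 232.41]))]
[(np.int32(721), array([326.31, 260.91]))]
[313.48838632 216.56584412] [327.82488753 255.08042554]
```

```bash
python3 - <<'E'
from sil import *
a=ctrl.get_image("scene");b=ctrl.get_image("top")
p=np.array([513.7,2.4,-.331]);u=np.array([np.cos(p[2]),np.sin(p[2]),0]);n=np.array([-u[1],u[0],0]);m=np.array([p[0],p[1],0])
for nm,d in(("scene",a),("top",b)):
    g=d["frame"].min(2).astype(np.float32)  # blue-ish min channel: wood & rubber dark, alu bright
    def prof(s,z,e=30):
        ee=np.arange(-e,e+.1,.5);P=np.array([proj(d,m+s*u+k*n+[0,0,z]) for k in ee]).astype(np.float32)
        return ee,cv2.remap(g,P[:,:1].copy(),P[:,1:].copy(),cv2.INTER_LINEAR).ravel()
    for s in(-40,-20,0,10):
        ee,q=prof(s,25);th=(q.max()+np.median(q[:10]))/2;w=ee[q>th];print(nm,s,"tube",w.min(),w.max(),"mid",(w.min()+w.max())/2)
    for s in(26,30,34):
        ee,q=prof(s,49);print(nm,s,"btn",[int(x) for x in q[::3]])
    # model symmetrical prediction: tube silhouette mid on z=25 plane
    c,_=ray(d,0,0)
    print(" cam elev lateral", np.dot(c-m,n).round(0),c[2].round(0))
E
```

```text
scene -40 tube -23.0 13.0 mid -5.0
scene -20 tube -22.5 13.5 mid -4.5
scene 0 tube -23.0 14.0 mid -4.5
scene 10 tube -4.5 14.0 mid 4.75
scene 26 btn [85, 85, 86, 86, 85, 87, 88, 87, 86, 86, 89, 89, 82, 79, 72, 66, 55, 51, 47, 41, 41, 41, 38, 40, 41, 60, 80, 132, 206, 235, 238, 233, 229, 226, 221, 212, 202, 190, 177, 163, 146]
scene 30 btn [86, 86, 87, 88, 88, 88, 87, 87, 87, 87, 86, 84, 69, 53, 49, 46, 43, 45, 45, 46, 46, 43, 41, 41, 39, 40, 42, 42, 72, 120, 194, 240, 232, 225, 219, 211, 202, 191, 178, 164, 147]
scene 34 btn [85, 85, 86, 86, 86, 86, 85, 86, 86, 87, 86, 78, 62, 45, 38, 43, 44, 44, 44, 44, 45, 46, 44, 38, 36, 39, 43, 46, 45, 63, 127, 201, 233, 226, 218, 212, 202, 191, 177, 163, 145]
 cam elev lateral 472.0 784.0
top -40 tube -13.5 18.0 mid 2.25
top -20 tube -13.5 18.0 mid 2.25
top 0 tube -13.0 18.0 mid 2.5
top 10 tube -13.0 17.5 mid 2.25
top 26 btn [41, 43, 43, 42, 45, 45, 44, 41, 50, 87, 98, 81, 47, 26, 19, 24, 30, 34, 35, 35, 35, 36, 39, 37, 33, 32, 34, 40, 60, 101, 149, 141, 116, 73, 56, 59, 61, 61, 59, 58, 59]
top 30 btn [43, 44, 43, 45, 46, 43, 43, 43, 44, 67, 102, 69, 35, 25, 23, 27, 34, 36, 34, 34, 35, 38, 36, 32, 31, 31, 33, 38, 55, 110, 141, 139, 113, 81, 58, 53, 56, 56, 57, 59, 60]
top 34 btn [40, 44, 45, 47, 47, 46, 46, 45, 46, 71, 93, 111, 70, 36, 24, 23, 24, 29, 35, 38, 33, 32, 31, 29, 29, 25, 31, 64, 113, 146, 147, 137, 122, 77, 51, 55, 58, 59, 60, 61, 63]
 cam elev lateral -0.0 1206.0
```

Top-view edge profiles put the button within about 0.07 rad of uppermost. The yaw of about -0.33 points at the switch, where -0.334 is wanted, and this agrees with the gripper-derived pose. Next I'll close the fingers and go above the button, which is 47 mm ahead of the grip point.

Call:
arm_command([
  {"linear": [0.03, 0, 0], "turn": 0},
  {"linear": [0.03, 0, 0], "turn": 0},
  {"linear": [0.03, 0, 0.015], "turn": 0},
  {"linear": [0.03, 0, 0.02], "turn": 0},
  {"linear": [0.03, 0, 0.025], "turn": 0},
  {"linear": [0.02, 0, 0.03], "turn": 0},
  {"linear": [0.007, 0, 0.03], "turn": 0},
  {"linear": [0, 0, 0.02], "turn": 0},
  {"linear": [0, 0, 0.01], "turn": 0},
  {"linear": [0, 0, 0], "turn": 0},
], jaw=-1)

```text
t: 9.25
ee_pos: [541.0, -7.5, 94.8]
orientation: [3.098, -0.521, -0.006]
ft_force: [-0.7, 0.3, 0.1]
width: 0.1
grasp_force: 0.0
```

Call:
arm_command([
  {"linear": [0, 0, 0.01], "turn": 0},
  {"linear": [0, 0, 0.005], "turn": 0},
  {"linear": [0, 0, 0], "turn": 0},
  {"linear": [0, 0, 0], "turn": 0},
  {"linear": [0, 0, 0], "turn": 0},
])

```text
t: 9.75
ee_pos: [542.3, -7.3, 82.2]
orientation: [-3.098, 0.521, -0.002]
ft_force: [-0.3, -1.0, 0.4]
width: 0.4
grasp_force: 0.0
```

```bash
python3 pair.py p4.png 315 215 322 255
```

```text
9.85 [542.23006004  -7.28828529  82.1406362 ] 0.5476362280215525 [ 0.41201858  0.48154939 -0.07481912]
```

View pics/p4.png

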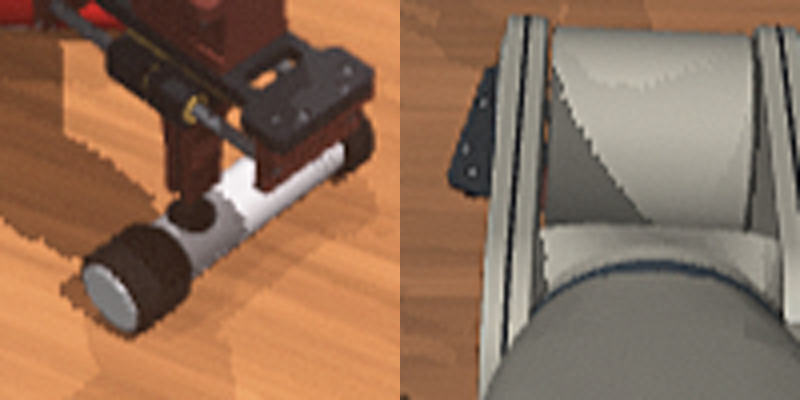

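Call:
arm_command([
  {"linear": [0, 0, 0.008], "turn": 0},
  {"linear": [0, 0, 0.004], "turn": 0},
  {"linear": [0, 0, 0.001], "turn": 0},
  {"linear": [0, 0, 0.001], "turn": 0},
  {"linear": [0, 0, 0.001], "turn": 0},
  {"linear": [0, 0, 0], "turn": 0},
  {"linear": [0, 0, 0], "turn": 0},
  {"linear": [0, 0, 0], "turn": 0},
])

```text
t: 10.65
ee_pos: [541.9, -7.2, 66.8]
orientation: [-3.098, 0.521, 0.0]
ft_force: [-1.3, 0.6, 4.2]
width: 0.3
grasp_force: 2.2
```

Call:
arm_command([
  {"linear": [0, 0, 0.0005], "turn": 0},
  {"linear": [0, 0, 0.0005], "turn": 0},
  {"linear": [0, 0, 0.0005], "turn": 0},
  {"linear": [0, 0, 0.0005], "turn": 0},
  {"linear": [0, 0, 0], "turn": 0},
  {"linear": [0, 0, 0], "turn": 0},
  {"linear": [0, 0, 0], "turn": 0},
])

```text
t: 11.35
ee_pos: [541.9, -7.2, 64.9]
orientation: [-3.098, 0.521, 0.0]
ft_force: [-3.1, 1.4, 7.6]
width: 0.6
grasp_force: 3.8
```

Call:
arm_command([
  {"linear": [0, 0, 0.0005], "turn": 0},
  {"linear": [0, 0, 0], "turn": 0},
  {"linear": [0, 0, 0], "turn": 0},
  {"linear": [0, 0, 0], "turn": 0},
])

```text
t: 11.75
ee_pos: [542.0, -7.1, 64.8]
orientation: [-3.098, 0.521, -0.0]
ft_force: [-3.8, 2.8, 12.0]
width: 0.4
grasp_force: 5.7
```

Call:
arm_command([
  {"linear": [0, 0, 0.0004], "turn": 0},
  {"linear": [0, 0, 0], "turn": 0},
  {"linear": [0, 0, 0], "turn": 0},
  {"linear": [0, 0, 0], "turn": 0},
])

```text
t: 12.15
ee_pos: [542.0, -7.0, 64.7]
orientation: [-3.098, 0.521, -0.0]
ft_force: [-4.4, 2.0, 15.3]
width: 0.7
grasp_force: 7.3
```

The force rises steeply at a fingertip height of about 45.8 mm, so the button is home: 15 N against the 7 N needed. I'll check the picture.

```bash
python3 - <<'E'
from h import *
a=snap("scene","s5.png",(150,170,400,345),3.2);o=ctrl.get_obs();print(o["t"],o["ft_force"],o["ee_pos"])
b=snap("top")
old=cv2.imread('pics/s0.png')
print(proj(a,[513.7+85,2.4-29.2,25]))
E
```

```text
12.2 [-5.51082865  4.3748426  14.99951883] [542.06843692  -7.03697582  64.71088612]
[293.0337536  239.08931282]
```

View pics/s5.png

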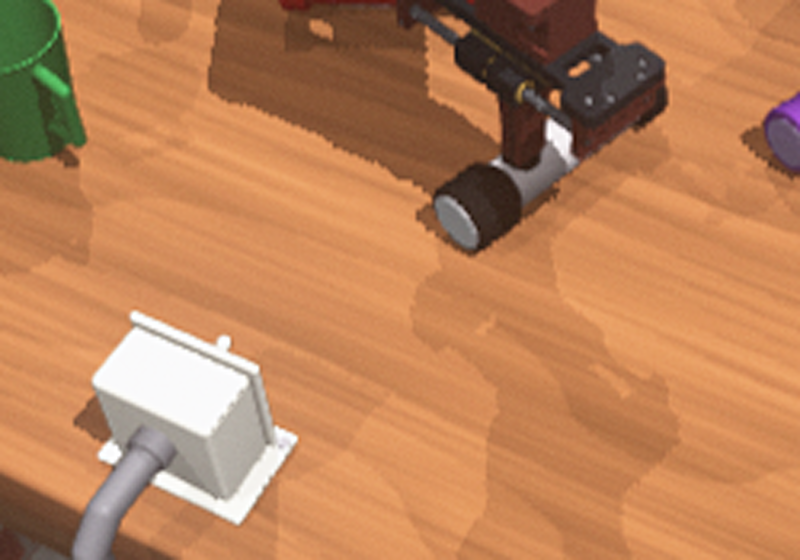

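The fingers are on the button (crop 520,160) and the lens is at pixel (293,239). The model predicts (293.0,239.1), so the aim held. The other objects in view have not moved, so I'm handing it in.

```bash
python3 -c "
from h import *
print(ctrl.close_job())"
```

```text
the job is handed in; nothing more can be done
None
```

I handed the job in at 12.2 s; no verdict came back. The torch lies on the counter with its button uppermost to within about 0.1 rad, its lens pointing at the switch base to within about 0.01 rad, and the closed fingers holding the button fully home at about 15 N.

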